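# Weigh a soil specimen carrier on the spring scale

## Robot

A 6-joint arm with a two-finger parallel gripper is mounted at the origin on the work surface. World frame = base frame: x ahead of the robot, y to its left, z up, the work surface at z = 0. Lengths are in m, angles in degrees, forces in N, time in s.
With the tool pointing down it reaches from about 0.375 to 0.9 m from the base axis. Payload 3.1 kg.
Tool frame: the origin (TCP) lies on the centre line of the jaws, within the pads' length; the fingertips stand finger_overhang ahead of it and the grasp point (between the pads) lies 5 mm behind it (finger_overhang is the distance from the TCP to the fingertips, in m); z points along the fingers, y is the line along which they close (so a half turn about z gives the same grasp; the last joint's range is limited). The gripper opens to 87 mm and grips with 3 to 60 N. Pads are 19 mm wide; open, the fingers measure 117 mm over their backs; the gripper's body (75 mm by 190 mm) begins 51 mm behind the grasp point.
Start: joints at [60.361, 30.224, 82.088, -0, 67.689, -10.227], TCP at [0.208, 0.589, 0.237] pointing down, gripper open.
Joint ranges: [-176.69, 176.69], [-43.24, 126.21], [12.49, 139.97], [-82, 262], [0, 151.66], [-163.58, 163.58]. Speed limits (degrees/s): [159.86, 159.86, 180, 180, 180, 180].

## Interface

Orientations are given as a 3x3 rotation matrix whose columns are the frame's x, y, z axes.
In Python, from rig import read_state, capture, calibration, hand_in, finger_overhang gives the robot as it stands.
- The arm moves only by the tool send_rows, never from a script. Its argument "plan" is a list of rows, each a list of 5 numbers: the closure in counts, from 0 (fully open) to 255 (shut), then the shift along the tool's x, y, z in m, then the turn about the tool's z in rad. A call has 1 to 20 rows; each row shifts and turns the commanded pose from where the row before left it, along the tool's axes as they then stand; what a row does not reach is not made up. A row lasts 1/12 s, in which the tool goes at most 41.7 mm and 7.16 degrees, less where a joint would pass 70% of its speed; a pose out of reach is approached as far as the arm can. A call is refused whole if a number of a shift passes 0.0417 or a number of a turn 0.125, either way. A call with a gripper value outside its range is refused whole. The fingers move at their own pace and stop on an object; the grip force is fixed at half the most. Time passes only in rows, so rows that do not move let the fingers close. It gives the time, the measured TCP pose, the force, the opening and the grip force at its end, in the units of the state.
- read_state(): the state, without advancing time (a new reading comes with each control period).
- capture(name): name is "scene" or "top"; returns (picture, depth): 480x640x3 uint8, blue, green, red; 480x640 float32, m along the optical axis (not along the pixel's ray), 0 where there is no reading.
- calibration(name): a dict with "fx", "fy", "cx", "cy" (pixels), "xyz" and "rotation" of the camera in the world. Camera axes: x right, y down, z forward; pixel columns grow to the right and rows downward; lengths in m; the calibration is good to about 2 mm. A picture is of the moment at which its call begins. calibration takes no time and is no camera call.
- hand_in(): hands the job in; it is judged then, once.
The state is a dict: "time_s": time; "joint_positions": joint angles; "qvel": joint speeds; "tau": joint torques, N m; "position": TCP position; "tcp_rot": TCP orientation; "force": force on the tool from outside, world axes, zero at the start; "moment": the same for the moment, N m; "opening": opening from 0.0 (shut) to 1.0 (fully open); "grasp_force": force on a finger pad.
Only numpy, scipy, OpenCV 4.12 (cv2) and the standard library are available. Lean on these libraries where they do the work, as an engineer would, in place of code of your own. Each camera call takes 0.05 s, during which the arm holds its last target. There are 200 camera calls.

## Task

Pick up the carrier that holds the tall soil core by its black grip, thread its crossbar over both prongs of the spring scale's hook, and ease it down, kept upright, until the scale alone bears the weight before you let go, so that the pointer settles without jumping up or down and the carrier is left hanging still and level with its bar in both prongs. Do not knock or drag on the scale, and leave the carrier with the short core, the brass weight and the tin where they are.

Things in the scene. Friction and masses are not known exactly. Their poses are not given: they have to be found in the camera images.
- stand: Spring scale fixed to the bench: grey base (x -20 to 210, y +-75, 15 mm thick) with housing, two columns 150 mm behind the hook under a dark crosshead (313 mm high); a carriage with a double-pronged hook rides on them. Origin: on the bench below the hook seat; x from the hook to the columns, z up. The hook opens to -x. A pointer on the carriage passes a white tick plate (10 mm ticks) at +y.
- hook_seat (a point): Centre of the seated bar, midway between the prongs; moves with the hook, 232 mm up unloaded, axes as the stand. Prongs: 7 mm round bars at y +-20 mm, each bent to a V valley along x: tip at x -17, 17 mm above this point; behind it rises to a level arm from x 24 on, top 26 mm above. Prong underside 11 mm below. Bar must come from -x above the tips, then down.
- hook (a joint): How far hook and pointer are pulled down, m; 0 unloaded, grows downward. Spring 120 N/m (1 mm per 12 g) on top of the preload that holds the empty hook at 0, lightly damped: it bounces if the load is let go too early (still borne by the gripper) or too late (pulled down). Stop at 0.09; pulling past 0.080 overloads it.
- carrier: Carrier to weigh, one piece with its tall core: aluminium tray 100 (x) x 112 (y) mm with low rim, reddish core 50 mm across, core top 66 mm above the underside. Two 6 mm uprights at y +-50 mm bear an 8 mm crossbar along y. Origin: centre of the underside, z up; same front and back. Weighs 0.25 to 0.80 kg, different each time, centred below the grip.
- carrier_bar (a point): Middle of the tall-core carrier's crossbar, 130 mm above its underside; the opening below the bar is 64 mm high (down to the core) and 94 mm wide (between the uprights). Axes as the carrier's; the bar runs along y.
- carrier_grip (a point): Centre of the tall-core carrier's black grip block, 190 mm above its underside and 60 mm above the bar; block 24 (x) x 30 (y) x 40 (z) mm on a 9 mm stem that joins it to the middle of the bar.
- short_carrier: Bystander: a second carrier of the same make, but its core is only 25 mm high. Origin: centre of the tray's underside; black grip centre 190 mm above it. Leave it alone.
- weight: Bystander: brass knob weight, 44 mm across, 65 mm tall. Origin: centre of its underside.
- tin: Bystander: closed aluminium sample tin, 68 mm across, 55 mm tall. Origin: centre of its underside.

How it is judged:
By the outcome, as a careful person would: the job done as asked, in the order asked, and still so for the second after the job is handed in, with the robot touching nothing.
It also fails if it takes over 58 s, if anything falls off the work surface, if the arm or the gripper's body presses on something with over 40 N, if the wrist force passes 120 N, or if a joint passes its speed limit or range.

## Working session

There is one attempt and no reset: what is moved stays moved. The work goes in short steps, Python scripts to look and compute and a tool call to move; the robot and the scene stay as the last step left them, time stands still between calls to the robot, and variables do not carry over. Pictures are saved under pics/ and viewed, at most 10 in all, crops included, and the job is handed in when it is done.

Besides the shell and the picture viewer there is one more tool, called after "Request:" by a JSON object that holds its "name" and its "arguments". send_rows: Moves the arm, as the interface text tells. Its arguments: {"type":"object","properties":{"plan":{"type":"array","items":{"type":"array","items":{"type":"number"}}}},"required":["plan"]}

```bash
mkdir -p pics; ls; cat > h.py <<'E'
import numpy as np, cv2
from rig import *
def snap(n, f=None):
    im,d=capture(n)
    if f: cv2.imwrite(f'pics/{f}.png',im); np.savez(f'pics/{f}.npz',im=im,d=d)
    return im,d
def world(n,d,us=None):
    c=calibration(n); R=np.array(c['rotation']); t=np.array(c['xyz'])
    v,u=np.mgrid[:480,:640]
    P=np.stack([(u-c['cx'])/c['fx']*d,(v-c['cy'])/c['fy']*d,d],-1)
    return P@R.T+t
E
python3 - <<'E'
from h import *
for n in('scene','top'):
    snap(n,n+'0'); c=calibration(n); print(n,c)
print(finger_overhang() if callable(finger_overhang) else finger_overhang); s=read_state(); print(s['position'],s['tcp_rot'],s['force'],s['opening'],s['time_s'])
E
```

```text
pics
scene {'fx': 487.18153091216965, 'fy': 487.18153091216965, 'cx': 319.71046484602124, 'cy': 235.97988664033235, 'xyz': array([1.2944719 , 0.61851857, 0.86426209]), 'rotation': array([[-0.57648004,  0.49408126, -0.65081063],
       [ 0.81697722,  0.36294653, -0.44812726],
       [ 0.01479818, -0.79003388, -0.61288456]])}
top {'fx': 473.1431450901615, 'fy': 473.1431450901615, 'cx': 316.9585600507968, 'cy': 234.84792842687034, 'xyz': array([0.48852921, 0.1353037 , 1.01161562]), 'rotation': array([[ 0.00380328, -0.99842521,  0.05596991],
       [-0.99944545, -0.0056468 , -0.03281639],
       [ 0.03308076, -0.05581407, -0.99789301]])}
0.014
[0.2073889  0.58893959 0.23568151] [[-9.43145342e-01  3.32379215e-01 -9.60053922e-04]
 [ 3.32380416e-01  9.43143935e-01 -1.66625657e-03]
 [ 3.51639982e-04 -1.89062525e-03 -9.99998151e-01]] [ 0.38865451 -0.30471312 -0.35588581] 0.9973679804475126 0.1
```

View pics/scene0.png

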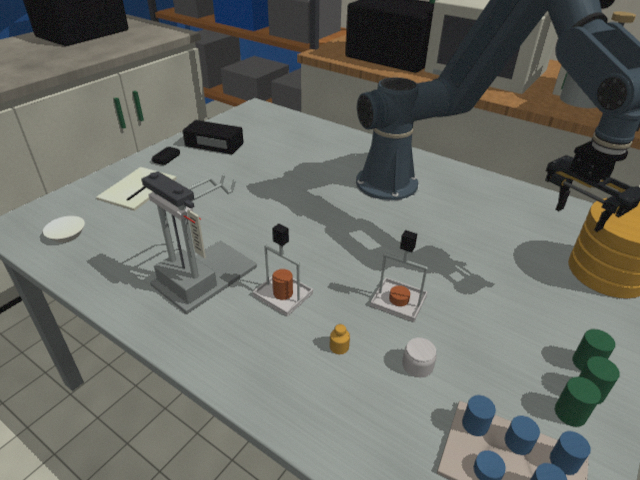

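View pics/top0.png

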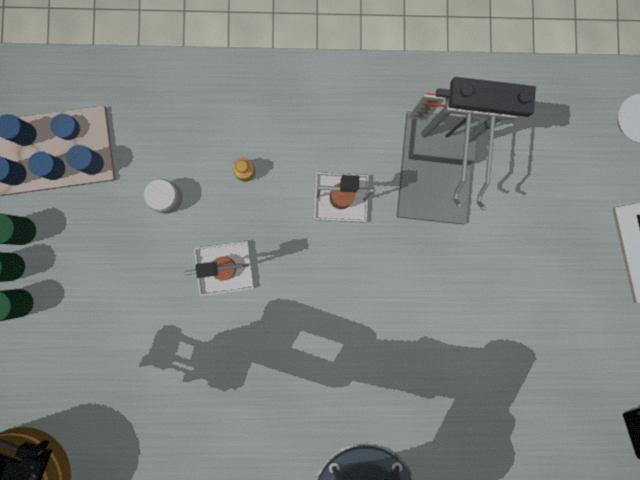

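The top view shows the tall-core carrier (core at about 343,197; grip 349,183), the short one (223,268) and the stand (base 397–475, 110–222; prong tips about 460,203 and 482,205). In the scene view the tall carrier's grip is at (281,234) and the prong tips are at about (230,185).

```bash
python3 - <<'E'
from h import *
def rep(k,P):
    if len(P)<5: print(k,len(P));return
    print(k,len(P),'med',np.median(P,0).round(4),'lo',np.percentile(P,3,axis=0).round(4),'hi',np.percentile(P,97,axis=0).round(4))
def pca(P):
    q=P[:,:2]-P[:,:2].mean(0); w,V=np.linalg.eigh(q.T@q/len(q)); return P[:,:2].mean(0).round(4), V[:,1].round(4), np.degrees(np.arctan2(V[1,1],V[0,1])).round(2)
for n in('top','scene'):
    z=np.load(f'pics/{n}0.npz'); im,d=z['im'],z['d']; W=world(n,d); W[d==0]=np.nan
    hsv=cv2.cvtColor(im,cv2.COLOR_BGR2HSV)
    X,Y,Z=W[...,0],W[...,1],W[...,2]
    b={'top':(300,380,160,230),'scene':(245,318,220,315)}[n]
    roi=np.zeros((480,640),bool); roi[b[2]:b[3],b[0]:b[1]]=1
    print(n); rep('bench',W[roi&(Z<.005)&(Z>-.01)])
    rep('grip',W[roi&(Z>.165)&(Z<.225)]); 
    if n=='top': 
        rep('griptop',W[roi&(Z>.2)]);
    bar=W[roi&(Z>.122)&(Z<.142)]; rep('bar',bar); print(pca(bar))
    red=roi&(hsv[...,0]<15)&(hsv[...,1]>120); rep('core',W[red&(Z>.055)])
    tray=roi&(Z>.0)&(Z<.02)&(im.min(-1)>150)
    m=np.uint8(tray&(hsv[...,1]<40)); 
    if n=='top':
        rep('tray',W[m>0]); print(cv2.minAreaRect(np.float32(W[m>0][:,:2])))
    b={'top':(390,540,70,225),'scene':(140,260,160,310)}[n]
    roi=np.zeros((480,640),bool); roi[b[2]:b[3],b[0]:b[1]]=1
    base=W[roi&(Z>.009)&(Z<.021)]; rep('base',base); print(cv2.minAreaRect(np.float32(base[:,:2])))
    ch=W[roi&(Z>.305)&(Z<.33)]; rep('cross',ch); print(cv2.minAreaRect(np.float32(ch[:,:2])))
    pr=roi&(Z>.225)&(Z<.27); 
    rep('prongs',W[pr]); 
    nn,l,st,ce=cv2.connectedComponentsWithStats(np.uint8(pr))
    for i in range(1,nn):
        if st[i,4]>15: rep('  c%d %s'%(i,ce[i].round()),W[l==i]); print(pca(W[l==i]))
E
```

```text
top
bench 3168 med [0.6394 0.0592 0.001 ] lo [ 0.56   -0.0297 -0.0025] hi [0.7061 0.1368 0.0046]
grip 311 med [0.6226 0.0545 0.2104] lo [0.6135 0.0391 0.1783] hi [0.6365 0.0681 0.2135]
griptop 258 med [0.6244 0.0529 0.2107] lo [0.6138 0.039  0.2048] hi [0.6365 0.0678 0.2136]
bar 167 med [0.6255 0.0693 0.1342] lo [0.6207 0.0034 0.1305] hi [0.6299 0.1047 0.1375]
(array([0.6254, 0.0567]), array([0.0459, 0.9989]), np.float64(87.37))
core 266 med [0.618 0.054 0.067] lo [0.6037 0.0322 0.0645] hi [0.6288 0.0742 0.0705]
tray 1172 med [0.6021 0.0705 0.0074] lo [0.5777 0.0011 0.0025] hi [0.674  0.1092 0.0184]
((0.634641170501709, 0.06495688855648041), (0.128440260887146, 0.1418362408876419), 3.5744826793670654)
base 4169 med [ 0.6437 -0.1382  0.0159] lo [ 0.58   -0.2171  0.012 ] hi [ 0.7581 -0.0764  0.0192]
((0.691413402557373, -0.15287335216999054), (0.1514447033405304, 0.22929871082305908), 84.12238311767578)
cross 1759 med [ 0.7452 -0.1571  0.3064] lo [ 0.724  -0.2177  0.3051] hi [ 0.7684 -0.0989  0.3147]
((0.7459903359413147, -0.1583719551563263), (0.1288546472787857, 0.044605474919080734)
[... 930 characters left out ...]
7654132843), 68.34442901611328)
cross 462 med [ 0.7503 -0.1635  0.3063] lo [ 0.727  -0.2177  0.3051] hi [ 0.7696 -0.1023  0.3144]
((0.7484934329986572, -0.1612803339958191), (0.12939107418060303, 0.04451168701052666), 84.73421478271484)
prongs 975 med [ 0.7563 -0.1296  0.2566] lo [ 0.5869 -0.2099  0.227 ] hi [ 0.7683 -0.0643  0.2673]
  c1 [212. 186.] 295 med [ 0.6312 -0.1349  0.2548] lo [ 0.581  -0.174   0.2286] hi [ 0.695  -0.1239  0.2599]
(array([ 0.634 , -0.1469]), array([-0.9994,  0.035 ]), np.float64(177.99))
  c2 [177. 211.] 679 med [ 0.7584 -0.1141  0.2587] lo [ 0.7478 -0.2138  0.2267] hi [ 0.7685 -0.0638  0.2683]
(array([ 0.7587, -0.1278]), array([0.0033, 1.    ]), np.float64(89.81))
```

```bash
python3 - <<'E'
from h import *
o=np.array([.597,-.144]); a=np.radians(-5.7); R=np.array([[np.cos(a),-np.sin(a)],[np.sin(a),np.cos(a)]])
for n in('top','scene'):
    z=np.load(f'pics/{n}0.npz'); im,d=z['im'],z['d']; W=world(n,d); W[d==0]=np.nan
    S=W.copy(); S[...,:2]=(W[...,:2]-o)@R
    m=(S[...,2]>.222)&(S[...,2]<.275)&(S[...,0]>-.04)&(S[...,0]<.11)&(abs(S[...,1])<.05)
    for sgn in(1,-1):
        P=S[m&(S[...,1]*sgn>0)]
        print(n,sgn,len(P),'tip x',P[:,0].min().round(4))
        f=np.polyfit(P[:,0],P[:,1],1); print('  y at 0',f[1].round(4),'slope deg',np.degrees(f[0]).round(2))
        for x0 in np.arange(-.025,.05,.006):
            q=P[abs(P[:,0]-x0)<.003]
            if len(q): print('  ',x0.round(3),len(q),q[:,1].mean().round(4),q[:,2].max().round(4),np.median(q[:,2]).round(4))
s=read_state(); T=s['tcp_rot']; p=s['position']
th=np.degrees(np.arctan2(T[1,1],T[0,1])); print('tool y angle',th,'need turn(rad, tool z)',-np.radians(87.5-th)); 
print('tool delta to (.626,.0535,.30)',T.T@(np.array([.626,.0535,.30])-p))
E
```

```text
top 1 366 tip x -0.0193
  y at 0 0.0216 slope deg -0.37
   -0.019 11 0.0213 0.2517 0.2504
   -0.013 13 0.0221 0.2497 0.2449
   -0.007 14 0.0221 0.2395 0.2335
   -0.001 17 0.0213 0.2328 0.2292
   0.005 17 0.0212 0.2361 0.2305
   0.011 22 0.0217 0.2431 0.239
   0.017 24 0.0217 0.2555 0.2485
   0.023 20 0.0214 0.2608 0.2571
   0.029 13 0.0214 0.2621 0.259
   0.035 20 0.0211 0.2598 0.258
   0.041 16 0.0209 0.2598 0.2582
   0.047 14 0.0213 0.2612 0.2587
top -1 368 tip x -0.0197
  y at 0 -0.0183 slope deg -0.34
   -0.019 10 -0.0191 0.2513 0.2492
   -0.013 17 -0.0176 0.2527 0.2445
   -0.007 12 -0.0181 0.2397 0.234
   -0.001 14 -0.0185 0.2308 0.2286
   0.005 18 -0.0183 0.2358 0.2288
   0.011 21 -0.0184 0.2452 0.2374
   0.017 24 -0.0184 0.2551 0.2483
   0.023 20 -0.0183 0.26 0.2577
   0.029 20 -0.0189 0.2612 0.2582
   0.035 16 -0.0184 0.2609 0.2586
   0.041 14 -0.0187 0.2622 0.2589
   0.047 19 -0.019 0.2599 0.258
scene 1 168 tip x -0.0195
  y at 0 0.0182 slope deg 0.13
   -0.019 2 0.0173 0.2464 0.2456
   -0.013 13 0.0181 0.2503 0.2418
   -0.007 14 0.0178 0.2466 0.234
   -0.001 7 0.0193 0.2304 0.2287
   0.005 5 0.0185 0.2296 0.228
   0.011 9 0.0194 0.2363 0.2297
   0.017 11 0.0186 0.2493 0.2407
   0.023 13 0.0178 0.2581 0.2503
   0.029 7 0.0181 0.2597 0.256
   0.035 6 0.0179 0.2584 0.2583
   0.041 8 0.0189 0.2597 0.2576
   0.047 6 0.0185 0.2601 0.2568
scene -1 129 tip x -0.0196
  y at 0 -0.0219 slope deg 0.33
   -0.019 4 -0.0238 0.2485 0.2463
   -0.013 12 -0.0222 0.2494 0.2429
   -0.007 11 -0.0223 0.2444 0.2335
   -0.001 1 -0.019 0.2332 0.2332
   0.011 5 -0.0233 0.2399 0.2358
   0.017 10 -0.0212 0.2505 0.2395
   0.023 13 -0.0207 0.2589 0.2504
   0.029 5 -0.0213 0.2599 0.2585
   0.035 9 -0.0218 0.2598 0.2577
   0.041 5 -0.021 0.2609 0.2576
   0.047 9 -0.0216 0.2607 0.258
tool y angle 70.58671597352468 need turn(rad, tool z) -0.2951924935869582
tool delta to (.626,.0535,.30) [-0.57275813 -0.36598057 -0.06382808]
```

Request:
{"name": "send_rows", "arguments": {"plan": [[0,0,0,-0.021,-0.098],[0,0,0,-0.021,-0.098],[0,0,0,-0.022,-0.099],[0,-0.026,-0.0304,0,0],[0,-0.026,-0.0304,0,0],[0,-0.026,-0.0304,0,0],[0,-0.026,-0.0304,0,0],[0,-0.026,-0.0304,0,0],[0,-0.026,-0.0304,0,0],[0,-0.026,-0.0304,0,0],[0,-0.026,-0.0304,0,0],[0,-0.026,-0.0304,0,0],[0,-0.026,-0.0304,0,0],[0,-0.026,-0.0304,0,0],[0,-0.026,-0.0304,0,0],[0,-0.026,-0.0304,0,0],[0,-0.026,-0.0304,0,0],[0,-0.026,-0.0304,0,0],[0,-0.026,-0.0304,0,0],[0,-0.026,-0.0304,0,0]]}}

```text
time_s: 1.77
position: [0.6272, 0.052, 0.3]
tcp_rot: [[-0.999, 0.044, -0.001], [0.044, 0.999, 0.0], [0.001, 0.0, -1.0]]
force: [0.9, -0.0, -0.0]
opening: 1.0
grasp_force: 0.0
```

Request:
{"name": "send_rows", "arguments": {"plan": [[0,0,0,0,0],[0,0,0,0,0],[0,0,0,0,0]]}}

```text
time_s: 2.02
position: [0.6259, 0.0539, 0.2997]
tcp_rot: [[-0.999, 0.045, -0.002], [0.045, 0.999, 0.001], [0.002, 0.001, -1.0]]
force: [-0.1, -0.0, 0.6]
opening: 1.0
grasp_force: 0.0
```

```bash
cat >> h.py <<'E'
def avg(k=12):
    F=[];p=[]
    for _ in range(k):
        capture('top'); s=read_state(); F.append(np.r_[s['force'],s['moment']]); p.append(s['position'])
    F=np.array(F); print('F,M',F.mean(0).round(3),'sd',F.std(0).round(3),'pos',np.mean(p,0).round(5),'t',s['time_s'],'open',s['opening'],'grasp',s['grasp_force'])
    return F
E
python3 -c "
from h import *
avg(12)"
```

```text
F,M [-0.108  0.166 -0.073  0.018  0.001 -0.008] sd [0.589 0.482 0.399 0.02  0.033 0.024] pos [0.62607 0.0547  0.30064] t 2.6167 open 0.9980365832650313 grasp 0.0
```

Request:
{"name": "send_rows", "arguments": {"plan": [[0,0,0,0.022,0],[0,0,0,0.022,0],[0,0,0,0.022,0],[0,0,0,0.022,0],[0,0,0,0.015,0],[0,0,0,0.01,0],[0,0,0,0,0],[0,0,0,0,0]]}}

```text
time_s: 3.28
position: [0.6268, 0.0538, 0.1875]
tcp_rot: [[-0.999, 0.044, -0.0], [0.044, 0.999, 0.0], [0.0, -0.0, -1.0]]
force: [0.1, -0.3, 0.4]
opening: 1.002
grasp_force: 0.0
```

Request:
{"name": "send_rows", "arguments": {"plan": [[100,0,0,0,0],[130,0,0,0,0],[140,0,0,0,0],[150,0,0,0,0],[157,0,0,0,0],[163,0,0,0,0],[168,0,0,0,0],[175,0,0,0,0],[185,0,0,0,0],[255,0,0,0,0],[255,0,0,0,0],[255,0,0,0,0]]}}

```text
time_s: 4.28
position: [0.6267, 0.0534, 0.1875]
tcp_rot: [[-0.999, 0.044, 0.0], [0.044, 0.999, -0.001], [-0.0, -0.001, -1.0]]
force: [0.3, -1.5, 0.9]
opening: 0.34
grasp_force: 30.0
```

Request:
{"name": "send_rows", "arguments": {"plan": [[255,0,0,-0.002,0],[255,0,0,-0.004,0],[255,0,0,-0.008,0],[255,0,0,-0.012,0],[255,0,0,-0.018,0],[255,0,0,-0.024,0],[255,0,0,-0.024,0],[255,0,0,-0.024,0],[255,0,0,-0.016,0],[255,0,0,-0.008,0],[255,0,0,-0.004,0],[255,0,0,0,0],[255,0,0,0,0],[255,0,0,0,0]]}}

```text
time_s: 5.45
position: [0.6256, 0.0539, 0.3297]
tcp_rot: [[-0.999, 0.044, -0.004], [0.044, 0.999, 0.0], [0.004, 0.0, -1.0]]
force: [0.4, 0.1, -6.3]
opening: 0.345
grasp_force: 29.9
```

```bash
python3 -c "
from h import *
avg(14); snap('scene','scene1')"
```

```text
F,M [-8.600e-02 -1.050e-01 -5.982e+00  1.800e-02 -5.000e-03 -1.400e-02] sd [0.489 0.523 0.489 0.017 0.029 0.027] pos [0.62644 0.05381 0.33099] t 6.15 open 0.34151029594790094 grasp 29.936820659067962
```

View pics/scene1.png

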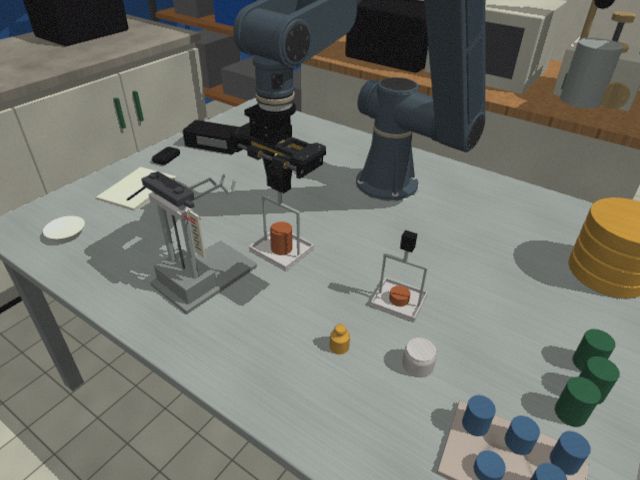

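The carrier hangs upright in the jaws, with its grip at about (280,180) and tray at (281,248), and weighs about 5.9 N. Next I move it in front of the hook.

Request:
{"name": "send_rows", "arguments": {"plan": [[255,0.006,0,0.001,0.014],[255,0.014,0,0.001,0.014],[255,0.02,0,0.001,0.014],[255,0.024,0,0.001,0.014],[255,0.02,-0.004,0,0],[255,0.013,-0.01,0,0],[255,0.007,-0.018,0,0],[255,0,-0.024,0,0],[255,0,-0.026,0,0],[255,0,-0.026,0,0],[255,0,-0.026,0,0],[255,0,-0.024,0,0],[255,0,-0.018,0,0],[255,0,-0.012,0,0],[255,0,-0.008,0,0],[255,0,-0.004,0,0],[255,0,0,0,0],[255,0,0,0,0],[255,0,0,0,0],[255,0,0,0,0]]}}

```text
time_s: 7.87
position: [0.5031, -0.1356, 0.3275]
tcp_rot: [[-0.995, 0.098, -0.0], [0.098, 0.995, 0.001], [0.0, 0.001, -1.0]]
force: [-0.1, 0.8, -6.9]
opening: 0.343
grasp_force: 30.0
```

```bash
python3 - <<'E'
from h import *
o=np.array([.597,-.144]); a=np.radians(-5.7); R=np.array([[np.cos(a),-np.sin(a)],[np.sin(a),np.cos(a)]])
for n in('top','scene'):
    im,d=snap(n,n+'2'); W=world(n,d); W[d==0]=np.nan
    S=W.copy(); S[...,:2]=(W[...,:2]-o)@R
    x,y,z=S[...,0],S[...,1],S[...,2]
    m=(abs(x+.095)<.02)&(abs(y)<.07)&(z>.257)&(z<.285)
    P=S[m]; P=P[abs(P[:,1])>.012]
    if len(P)>5:
        f=np.polyfit(P[:,1],P[:,0],1); g=np.polyfit(P[:,1],P[:,2],1)
        print(n,len(P),'bar x at 0',f[1].round(4),'yaw',-np.degrees(f[0]).round(2),'z',g[1].round(4),'tilt',np.degrees(g[0]).round(2),'y range',np.percentile(P[:,1],[0,1,50,99,100]).round(4))
    h=cv2.cvtColor(im,cv2.COLOR_BGR2HSV); r=(h[...,0]<15)&(h[...,1]>120)&(abs(x+.095)<.05)&(abs(y)<.05)&(z>.1)
    Q=S[r]; 
    if len(Q): print(' core',len(Q),Q.min(0).round(4),Q.max(0).round(4))
s=read_state(); print(((s['position'][:2]-o)@R).round(4),s['position'].round(4),s['tcp_rot'].round(4),s['time_s'])
E
```

```text
top 9 bar x at 0 -0.0951 yaw 1.22 z 0.2795 tilt -20.49 y range [0.0123 0.0124 0.0517 0.054  0.0541]
 core 17 [-0.1086 -0.0137  0.2061] [-0.0734  0.0485  0.4351]
scene 99 bar x at 0 -0.0926 yaw 0.62 z 0.2711 tilt -1.05 y range [-0.0566 -0.0543  0.0144  0.0506  0.0507]
 core 465 [-0.1173 -0.0269  0.1457] [-0.0677  0.0461  0.5827]
[-0.0942 -0.0013] [ 0.5031 -0.1359  0.3276] [[-9.951e-01  9.850e-02 -0.000e+00]
 [ 9.850e-02  9.951e-01  2.000e-04]
 [ 1.000e-04  2.000e-04 -1.000e+00]] 7.9667
```

View pics/scene2.png

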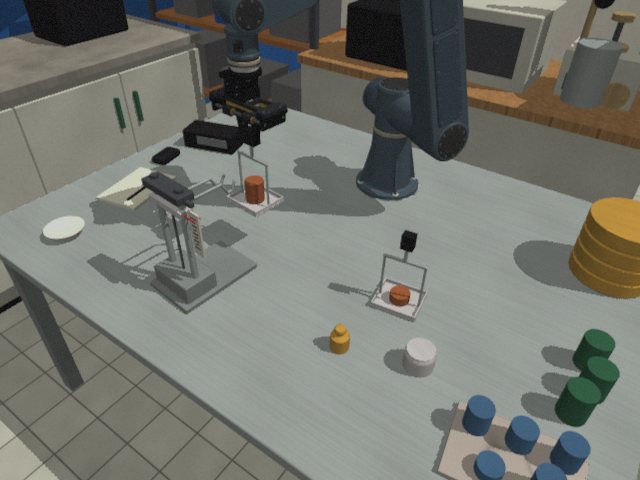

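The carrier is upright in front of the hook (bar at about (253,160), prong tips at about (228,185)) and aligned within about 1 mm. Now I thread it over the prongs.

Request:
{"name": "send_rows", "arguments": {"plan": [[255,-0.004,0.0005,0,0],[255,-0.008,0.0005,0,0],[255,-0.01,0,0,0],[255,-0.012,0,0,0],[255,-0.012,0,0,0],[255,-0.012,0,0,0],[255,-0.012,0,0,0],[255,-0.01,0,0,0],[255,-0.007,0,0,0],[255,-0.004,0,0,0],[255,-0.003,0,0,0],[255,0,0,0,0],[255,0,0,0,0],[255,0,0,0,0]]}}

```text
time_s: 9.13
position: [0.5961, -0.1449, 0.3275]
tcp_rot: [[-0.995, 0.1, -0.001], [0.1, 0.995, 0.0], [0.001, 0.0, -1.0]]
force: [0.5, 0.1, -6.8]
opening: 0.341
grasp_force: 30.0
```

```bash
python3 - <<'E'
from h import *
o=np.array([.597,-.144]); a=np.radians(-5.7); R=np.array([[np.cos(a),-np.sin(a)],[np.sin(a),np.cos(a)]])
im,d=snap('scene','scene3'); cv2.imwrite('pics/crop3.png',cv2.resize(im[120:300,130:330],None,fx=3,fy=3,interpolation=cv2.INTER_CUBIC))
avg(10)
s=read_state(); print(((s['position'][:2]-o)@R).round(4))
E
```

```text
F,M [-0.328  0.071 -5.972  0.008 -0.021 -0.006] sd [0.609 0.469 0.476 0.018 0.03  0.024] pos [ 0.59652 -0.145    0.32767] t 9.6833 open 0.34126343225650185 grasp 29.964693244546652
[-0.0002 -0.001 ]
```

View pics/crop3.png

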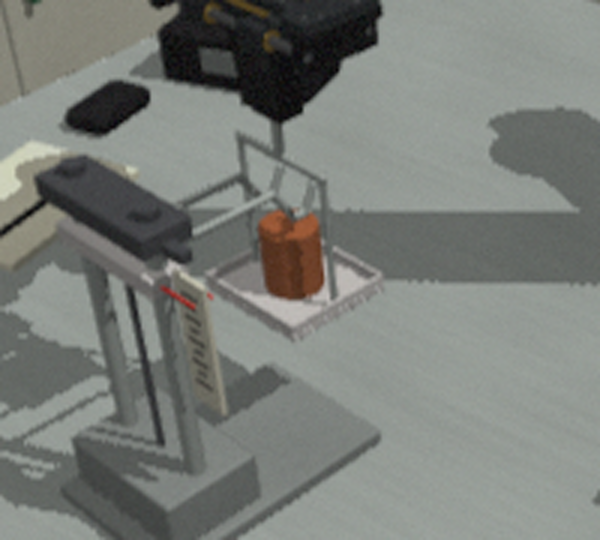

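The bar is above both prongs (bar at about (283,160) in the crop, prong tips at (278,180) and (310,190)) and the uprights are clear outside them. The red pointer is at zero. Now I lower it.

Request:
{"name": "send_rows", "arguments": {"plan": [[255,0,0,0.003,0],[255,0,0,0.006,0],[255,0,0,0.007,0],[255,0,0,0.006,0],[255,0,0,0.004,0],[255,0,0,0.003,0],[255,0,0,0.002,0],[255,0,0,0.002,0],[255,0,0,0.002,0],[255,0,0,0.002,0],[255,0,0,0.002,0],[255,0,0,0.002,0],[255,0,0,0.002,0],[255,0,0,0.002,0],[255,0,0,0.002,0],[255,0,0,0.002,0],[255,0,0,0.002,0],[255,0,0,0.001,0],[255,0,0,0,0],[255,0,0,0,0]]}}

```text
time_s: 11.35
position: [0.5969, -0.1451, 0.2757]
tcp_rot: [[-0.995, 0.1, 0.0], [0.1, 0.995, -0.0], [-0.0, -0.0, -1.0]]
force: [0.8, 0.4, -4.1]
opening: 0.348
grasp_force: 30.0
```

```bash
python3 -c "
from h import *
avg(16)"
```

```text
F,M [ 0.943 -0.029 -4.335  0.005 -0.197 -0.019] sd [0.653 0.567 0.554 0.025 0.053 0.022] pos [ 0.59686 -0.14508  0.27568] t 12.15 open 0.3408893211157446 grasp 29.966227804252412
```

The scale now bears about 1.6 N, as expected for 13 mm of travel. There is a small sideways force (+x about 1 N), so the bar is resting on the front slope. I nudge it towards the valley.

Request:
{"name": "send_rows", "arguments": {"plan": [[255,-0.0005,0,0,0],[255,-0.0005,0,0,0],[255,0,0,0,0],[255,0,0,0,0]]}}

```text
time_s: 12.48
position: [0.5972, -0.1451, 0.2753]
tcp_rot: [[-0.995, 0.1, -0.001], [0.1, 0.995, 0.0], [0.001, 0.0, -1.0]]
force: [-0.5, 0.1, -4.5]
opening: 0.346
grasp_force: 30.0
```

```bash
python3 -c "
from h import *
avg(10)"
```

```text
F,M [-1.059 -0.264 -4.223 -0.006  0.184  0.007] sd [0.306 0.46  0.32  0.045 0.042 0.009] pos [ 0.59734 -0.14502  0.2754 ] t 12.9833 open 0.3448813222447641 grasp 29.966085008054506
```

Request:
{"name": "send_rows", "arguments": {"plan": [[255,0.0005,0,0.001,0],[255,0,0,0.002,0],[255,0,0,0.002,0],[255,0,0,0.002,0],[255,0,0,0.002,0],[255,0,0,0.002,0],[255,0,0,0.002,0],[255,0,0,0.002,0],[255,0,0,0.002,0],[255,0,0,0.002,0],[255,0,0,0.002,0],[255,0,0,0.002,0],[255,0,0,0.002,0],[255,0,0,0.002,0],[255,0,0,0.0015,0],[255,0,0,0.001,0],[255,0,0,0.0005,0],[255,0,0,0,0],[255,0,0,0,0],[255,0,0,0,0]]}}

```text
time_s: 14.65
position: [0.5974, -0.145, 0.2457]
tcp_rot: [[-0.995, 0.1, 0.0], [0.1, 0.995, -0.0], [-0.0, 0.0, -1.0]]
force: [0.8, 1.0, -0.5]
opening: 0.344
grasp_force: 30.0
```

```bash
python3 -c "
from h import *
avg(24)"
```

```text
F,M [ 1.116  1.36  -0.624  0.407 -0.218 -0.004] sd [0.571 0.456 0.539 0.032 0.064 0.028] pos [ 0.59733 -0.14506  0.24562] t 15.85 open 0.3417354241965137 grasp 29.969147108058678
```

Request:
{"name": "send_rows", "arguments": {"plan": [[255,-0.0005,0.0005,0.001,0],[255,0,0,0.001,0],[255,0,0,0.001,0],[255,0,0,0.001,0],[255,0,0,0.0005,0],[255,0,0,0,0],[255,0,0,0,0],[255,0,0,0,0]]}}

```text
time_s: 16.52
position: [0.5975, -0.1449, 0.2411]
tcp_rot: [[-0.995, 0.1, -0.001], [0.1, 0.995, -0.0], [0.0, -0.001, -1.0]]
force: [-0.2, -0.6, 0.3]
opening: 0.34
grasp_force: 30.0
```

```bash
python3 -c "
from h import *
avg(24)"
```

```text
F,M [-1.197 -1.566 -0.277 -0.275  0.286  0.003] sd [0.494 0.664 0.55  0.118 0.079 0.025] pos [ 0.59762 -0.14482  0.24105] t 17.7167 open 0.34376960288423253 grasp 29.975185104995035
```

Request:
{"name": "send_rows", "arguments": {"plan": [[255,0.00025,-0.00025,0.0005,0],[255,0,0,0.0005,0],[255,0,0,0,0],[255,0,0,0,0],[255,0,0,0,0]]}}

```text
time_s: 18.13
position: [0.5976, -0.1448, 0.2401]
tcp_rot: [[-0.995, 0.1, 0.0], [0.1, 0.995, 0.0], [-0.0, 0.0, -1.0]]
force: [-1.3, -1.9, 0.5]
opening: 0.343
grasp_force: 30.0
```

```bash
python3 -c "
from h import *
avg(30)"
```

```text
F,M [-0.594 -1.548 -0.229 -0.263  0.174  0.026] sd [0.554 0.538 0.446 0.038 0.056 0.03 ] pos [ 0.59754 -0.14482  0.24008] t 19.6333 open 0.33962669365303433 grasp 29.973266326705925
```

Request:
{"name": "send_rows", "arguments": {"plan": [[255,0.00015,-0.0003,0.0006,0],[255,0,0,0,0],[255,0,0,0,0],[255,0,0,0,0],[255,0,0,0,0]]}}

```text
time_s: 20.05
position: [0.5974, -0.1449, 0.2395]
tcp_rot: [[-0.995, 0.1, 0.0], [0.1, 0.995, 0.0], [-0.0, 0.0, -1.0]]
force: [-0.3, -0.9, -0.1]
opening: 0.344
grasp_force: 30.0
```

```bash
python3 -c "
from h import *
avg(16)"
```

```text
F,M [ 0.483  0.092 -0.172  0.134 -0.116  0.002] sd [0.373 0.44  0.355 0.07  0.057 0.025] pos [ 0.5974  -0.14497  0.23947] t 20.85 open 0.34679442922264114 grasp 29.9707731793751
```

Request:
{"name": "send_rows", "arguments": {"plan": [[255,0,0,0.0003,0],[255,0,0,0,0],[255,0,0,0,0],[172,0,0,0,0],[169,0,0,0,0],[167,0,0,0,0],[165,0,0,0,0],[163,0,0,0,0],[161,0,0,0,0],[158,0,0,0,0],[155,0,0,0,0],[150,0,0,0,0],[145,0,0,0,0],[135,0,0,0,0],[125,0,0,0,0],[110,0,0,0,0],[95,0,0,0,0],[80,0,0,0,0],[70,0,0,0,0],[70,0,0,0,0]]}}

```text
time_s: 22.52
position: [0.5973, -0.1451, 0.2391]
tcp_rot: [[-0.995, 0.1, -0.0], [0.1, 0.995, -0.0], [0.0, -0.0, -1.0]]
force: [-0.3, 0.3, -0.3]
opening: 0.702
grasp_force: 0.0
```

```bash
python3 - <<'E'
from h import *
im,d=snap('scene','scene4'); cv2.imwrite('pics/crop4.png',cv2.resize(im[120:300,130:330],None,fx=3,fy=3,interpolation=cv2.INTER_CUBIC))
s=read_state(); print(s['force'],s['opening'],s['grasp_force'],s['position'])
E
```

```text
[0.36137199 0.08499283 0.46753462] 0.7099198958853844 0.0 [ 0.59729646 -0.14512354  0.23915103]
```

View pics/crop4.png

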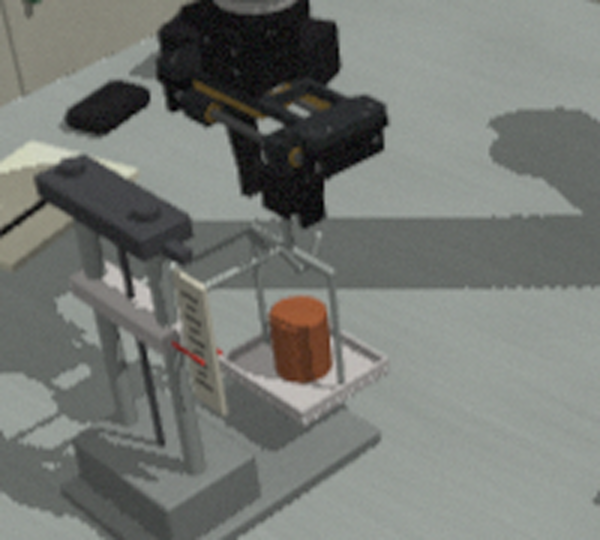

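The carrier hangs from both prongs: the bar is in the V at about (290,250) in the crop, the pointer at (190,352) and the jaws are open. Now I withdraw straight up.

Request:
{"name": "send_rows", "arguments": {"plan": [[70,0,0,-0.004,0],[70,0,0,-0.008,0],[70,0,0,-0.012,0],[70,0,0,-0.016,0],[70,0,0,-0.02,0],[70,0,0,-0.02,0],[70,0,0,-0.02,0],[70,0,0,-0.02,0],[70,0,0,-0.015,0],[70,0,0,-0.01,0],[70,0,0,-0.005,0],[70,0,0,0,0],[70,0,0,0,0],[70,0,0,0,0],[70,0,0,0,0],[70,0,0,0,0],[70,0,0,0,0],[70,0,0,0,0],[70,0,0,0,0],[70,0,0,0,0]]}}

```text
time_s: 24.23
position: [0.5973, -0.1451, 0.3891]
tcp_rot: [[-0.995, 0.1, -0.0], [0.1, 0.995, 0.0], [0.0, 0.0, -1.0]]
force: [-0.5, -0.9, 0.2]
opening: 0.725
grasp_force: 0.0
```

```bash
python3 - <<'E'
from h import *
o=np.array([.597,-.144]); a=np.radians(-5.7); R=np.array([[np.cos(a),-np.sin(a)],[np.sin(a),np.cos(a)]])
prev=None
for k in range(6):
    im,d=snap('scene','scene5' if k==5 else None); W=world('scene',d); W[d==0]=np.nan
    S=W.copy(); S[...,:2]=(W[...,:2]-o)@R; x,y,z=S[...,0],S[...,1],S[...,2]
    h=cv2.cvtColor(im,cv2.COLOR_BGR2HSV); r=(h[...,0]<15)&(h[...,1]>120)&(abs(x)<.05)&(abs(y)<.05)&(z>.06)&(z<.13)
    g=(abs(x)<.03)&(abs(y)<.03)&(z>.22)&(z<.27)&(im.max(-1)<60)
    v,u=np.nonzero(r); p=r[240:320]; 
    print('core px',u.mean().round(2),v.mean().round(2),len(u),'ztop',np.nanpercentile(S[r][:,2],98).round(4),'grip mean',S[g].mean(0).round(4) if g.any() else None,g.sum())
cv2.imwrite('pics/crop5.png',cv2.resize(im[120:300,130:330],None,fx=3,fy=3,interpolation=cv2.INTER_CUBIC))
E
```

```text
core px 229.89 232.45 467 ztop 0.1208 grip mean [0.0054 0.0048 0.2464] 232
core px 229.85 232.45 466 ztop 0.1211 grip mean [0.0051 0.0047 0.2463] 233
core px 229.89 232.45 466 ztop 0.1208 grip mean [0.0053 0.0048 0.2465] 234
core px 229.9 232.45 464 ztop 0.121 grip mean [0.0053 0.005  0.2466] 234
core px 229.98 232.45 464 ztop 0.1203 grip mean [0.0051 0.0046 0.2463] 235
core px 229.95 232.43 467 ztop 0.1208 grip mean [0.0053 0.0049 0.2465] 235
```

View pics/crop5.png

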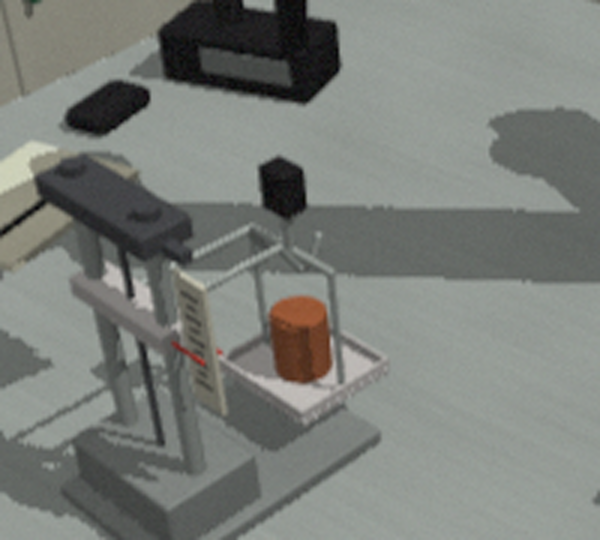

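The carrier hangs free, still (core pixel steady to about 0.1) and level. The gripper is clear above it.

```bash
python3 -c "
from rig import *
print(hand_in())"
```

```text
the job is handed in; nothing more can be done
None
```

The tall-core carrier hangs still and level with its bar in both prongs of the scale hook; the gripper let go with the scale bearing essentially all of the roughly 5.9 N weight, withdrew clear, and the job was handed in at about 25 s.

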